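Jug under the utility sink's swivel tap

ROBOT

A 6-joint arm with a two-finger parallel gripper is mounted at the origin on the work surface. World frame = base frame: x ahead of the robot, y to its left, z up, the work surface at z = 0. Lengths are in m, angles in rad, forces in N, time in s.
With the tool pointing down it reaches from about 0.375 to 0.975 m from the base axis. Payload 3.8 kg.
Tool frame: the origin (TCP) lies at the very end of the fingers, on their centre line; the grasp point (between the pads) lies 19 mm behind it; z points along the fingers, y is the direction in which the jaws open and shut (so a half turn about z gives the same grasp; the last joint's range is limited). The gripper opens to 85 mm and grips with 20 to 120 N. Pads are 22 mm wide; open, the fingers measure 114 mm over their backs; the gripper's body (76 mm by 85 mm) begins 54 mm behind the grasp point. The pads swing forward as they close: fully open they stand 13 mm farther back than shut.
Start: joints at [-1.222, 0.264, 1.604, -0, 1.274, -0.037], TCP at [0.254, -0.625, 0.231] pointing down, gripper open.
Joint ranges: [-2.63, 2.63], [-0.94, 2.18], [0.31, 2.57], [-1.31, 4.45], [0, 2.66], [-2.55, 2.55]. Speed limits (rad/s): [2.57, 2.57, 3.14, 3.14, 3.14, 3.14].

INTERFACE

Orientations are given as a rotation vector (axis times angle).
In Python, from workcell import status, read_camera, camera_info, order gives the robot as it stands.
- The arm moves only by the tool move_arm, never from a script. Its argument "deltas" is a list of rows, each a list of 3 entries, a list of its own where there are three numbers: the turn, a rotation vector about the world's x, y, z as a fraction of full scale, then the shift along the world's x, y, z as a fraction of full scale, then the closure, from -1 (fully open) to 1 (shut), so that 0 is half open. A call has 1 to 20 rows; each row is the pose to reach, as a shift and turn from the pose commanded when the call began; what a row does not reach only later rows make up. Full scale, the value 1, is 0.1 m for a shift and pi/2 rad for a turn. A row lasts 1/8 s, in which the tool goes at most 62.5 mm and 10.7 degrees, less where a joint would pass 70% of its speed; a pose out of reach is approached as far as the arm can. A call with a number of a shift or a turn outside -1 to 1 is refused whole. A call with a gripper value outside its range is refused whole. The fingers move at their own pace and stop on an object; "grip_force" is the grip in N (left out, the last holds). Time passes only in rows, so rows that repeat a pose let the fingers close. It gives the time, the measured TCP pose, the force and the opening at its end, in the units of the state.
- status.read_state(): the state, without advancing time (a new reading comes with each control period).
- read_camera(name): name is "scene" or "top"; returns (picture, depth): 384x512x3 uint8, red, green, blue; 384x512 float32, m along the optical axis (not along the pixel's ray), 0 where there is no reading.
- camera_info(name): a dict with "K" (3x3 intrinsics, pixels), "R" (3x3) and "t" (3): a world point X has camera coordinates R X + t. Camera axes: x right, y down, z forward; pixel columns grow to the right and rows downward; lengths in m; the calibration is good to about 2 mm. A picture is of the moment at which its call begins. camera_info takes no time and is no camera call.
- order.finish_job(): hands the job in, once; it reports no verdict.
The state is a dict: "time": time; "q": joint angles; "joint_vel": joint speeds; "joint_torque": joint torques, N m; "tool_pos": TCP position; "tcp_rot": TCP orientation; "wrist_force": force on the tool from outside, world axes, zero at the start; "torque": the same for the moment, N m; "width": opening from 0.0 (shut) to 1.0 (fully open).
Only numpy, scipy, OpenCV 4.12 (cv2) and the standard library are available. Lean on these libraries where they do the work, as an engineer would, in place of code of your own. Each camera call takes 0.05 s, during which the arm holds its last target. There are 200 camera calls.

TASK

Get the measuring jug ready to be filled at the sink: swing the tap's spout aside, right off the bowl, then set the jug down gently, upright on the floor of the sink, and let go of it. Then swing the spout back so that its outlet is over the middle of the jug's mouth, and leave the other things on the worktop and sink where they are.

Things in the scene. Friction and masses are not known exactly. Their poses are not given: they have to be found in the camera images.
- sink: fixed white counter-top sink, 390 (its x) x 340 (y) x 130 mm high. Origin: centre of its underside on the worktop; x to its back, away from the robot, z up. Bowl: open on top, flat floor 20 mm above the origin, inner faces at x = -180 and +120, y = -155 and +155 mm; walls 15 mm thick, tops at 130 mm. Behind it a ledge (x = +120 to +195 mm, 130 mm high) carries the tap at x = +160, y = 0
- spout (a joint): turn of the tap's spout about its upright axis (rad, -1.6 to 1.6). 0: it points to the sink's front (sink -x), over the middle of the bowl; positive: counter-clockwise seen from above, outlet moving to the sink's -y side. Beyond about 0.9 either way the outlet is off the bowl. Light friction (0.25 N m, about 2 N at spout_mid); it stays where left
- pivot (a point): point on the spout's upright axis, level with the tube's centre line, 235 mm above the sink's origin; it does not move. The tap's body below and the collar here are steel, 42 mm across, top 15 mm above this point. An unused lever on the tap's +y side (within 65 mm of the axis) reaches back, top 227 mm above the sink's origin
- spout_mid (a point): point on the centre line of the spout's tube, 140 mm from the pivot, 235 mm above the sink's origin: a place to grip it from above. The tube is level, round steel, 22 mm in diameter; it runs straight from the pivot to 180 mm from it, then turns down to the outlet
- outlet (a point): centre of the underside of the spout's outlet (26 mm in diameter), 200 mm from the axis, 197 mm above the sink's origin, facing down
- jug: loose empty measuring jug of dark grey plastic, 140 mm high, round, 92 mm in diameter at the foot and 112 mm at the rim, walls 4 mm, about 0.26 kg. Origin: centre of its underside; z up; its one handle points to its -x. It is the only vessel here with a handle
- jug_mouth (a point): centre of the jug's open mouth, level with the rim, 140 mm above the jug's origin
- jug_grip (a point): point in the upper part of the jug's handle, 96 mm from the jug's axis (jug -x), 112 mm above its underside. The upright bar here is 20 mm (jug x) by 18 mm (jug y) with flat sides, its top 132 mm above the underside; pinch it from above across jug y. A gap of about 30 mm lies between bar and jug wall
- tub: loose round white tub with a grey lid, 110 mm in diameter, 120 mm high, on the worktop at one side of the sink; leave it. Origin: centre of its underside
- detergent: loose blue plastic detergent bottle, flat-sided, 62 (x) by 105 (y) by 225 mm high with a wide cap, behind the sink; leave it. Origin: centre of its underside
- softener: loose green plastic bottle, flat-sided, 56 (x) by 90 (y) by 195 mm high with a wide cap, behind the sink; leave it. Origin: centre of its underside
- soap: loose yellow bar of soap, 50 by 80 by 28 mm, lying on the sink's ledge beside the tap; leave it. Origin: centre of its underside
- brush: loose scrubbing brush, a wooden block 150 by 52 mm with bristles below, 48 mm high, lying on the worktop; leave it. Origin: centre of its underside
- iron: loose clothes iron, about 190 mm long and 130 mm high, standing on its soleplate; leave it. Origin: centre of its underside

How it is judged:
On the way, in this order (a step that is already met when the one before it is completed fails the run):
1. the spout is swung aside, its outlet off the bowl (0.85 rad or more to either side) ((value of joint spout above 0.85 rad or value of joint spout below -0.85 rad)), for 0.2 s.
2. the jug stands upright on the floor of the sink and is let go, the outlet not yet over it (x of jug in the frame of sink between -0.18 and 0.12 m and y of jug in the frame of sink between -0.155 and 0.155 m and z of jug in the frame of sink below 0.026 m and angle between jug's own z axis and vertical below 0.08 rad and contact force between the fingers and jug below 0.1 N and linear speed of jug below 0.02 m/s and horizontal distance between outlet and jug_mouth above 0.056 m), for 0.2 s.
At the end, for the whole second after the job is handed in: the jug stands upright (within 0.08 rad) and at rest on the floor of the sink's bowl, and the spout is at rest with its outlet within 30 mm, horizontally, of the centre of the jug's mouth (x of jug in the frame of sink between -0.18 and 0.12 m and y of jug in the frame of sink between -0.155 and 0.155 m and z of jug in the frame of sink between 0.014 and 0.026 m and angle between jug's own z axis and vertical below 0.08 rad and linear speed of jug below 0.02 m/s and horizontal distance between outlet and jug_mouth below 0.03 m and velocity of joint spout between -0.05 and 0.05 rad/s); the robot touches nothing.
It fails at once if the jug is dropped or banged on the sink (over 60 N) (contact force between jug and sink above 60 N).
It fails at once if the jug is tipped over (angle between jug's own z axis and vertical above 0.7 rad).
It fails at once if another thing is shoved more than 40 mm or knocked over (distance of any of tub, detergent, softener, soap, brush, iron from where it was at the start of the episode above 0.04 m or angle between any of tub, detergent, softener, iron's own z axis and vertical above 0.7 rad).
It also fails if it takes over 59 s, if anything falls off the work surface, if the arm or the gripper's body presses on something with over 40 N, if the wrist force passes 120 N, or if a joint passes its speed limit or range.

## Working session

There is one attempt and no reset: what is moved stays moved. The work goes in short steps, Python scripts to look and compute and a tool call to move; the robot and the scene stay as the last step left them, time stands still between calls to the robot, and variables do not carry over. Pictures are saved under pics/ and viewed, about 8 in all and at most 12, crops included, and the job is handed in when it is done.

Besides the shell and the picture viewer there is one more tool, called after "Call:" as name(argument=value, ...) on one line, values as JSON. move_arm: Moves the arm, as the interface text tells. Its arguments: {"type":"object","properties":{"deltas":{"type":"array","items":{"type":"array"}},"grip_force":{"type":"number"}},"required":["deltas"]}

```bash
mkdir -p pics; ls; cat > h.py <<'E'
import numpy as np,cv2
from workcell import status, read_camera, camera_info, order
def cloud(name):
    im,d=read_camera(name);c=camera_info(name);K,R,t=[np.array(c[k],float) for k in('K','R','t')]
    v,u=np.mgrid[:d.shape[0],:d.shape[1]]
    P=np.stack([(u-K[0,2])/K[0,0]*d,(v-K[1,2])/K[1,1]*d,d],-1)
    W=(P-t.ravel())@R
    W[d==0]=np.nan
    return im,W
def save(im,n): cv2.imwrite('pics/'+n,im[:,:,::-1])
E
python3 - <<'E'
from h import *
for n in('scene','top'):
    im,W=cloud(n);save(im,n+'0.png');np.save(n+'0.npy',W);np.save(n+'0im.npy',im)
    c=camera_info(n);print(n,np.round(c['K'],1).tolist(),np.round(c['R'],3).tolist(),c['t'])
s=status.read_state();print(s)
E
```

```text
pics
scene [[382.1, 0.0, 256.8], [0.0, 382.1, 194.2], [0.0, 0.0, 1.0]] [[-0.003, 1.0, 0.016], [0.81, 0.011, -0.587], [-0.587, 0.011, -0.81]] [-0.00357567 -0.39787617  2.00187953]
top [[350.7, 0.0, 255.4], [0.0, 350.7, 192.1], [0.0, 0.0, 1.0]] [[-0.0, -1.0, 0.007], [-0.99, -0.001, -0.141], [0.141, -0.007, -0.99]] [0.00308232 0.59839401 1.36178393]
{'time': 0.1, 'q': array([-1.22187414e+00,  2.64696742e-01,  1.60525759e+00, -2.80726715e-06,
        1.27367207e+00, -3.68941939e-02]), 'joint_vel': array([-0.00245   , -0.00241576, -0.00317131,  0.00014625, -0.00064251,
       -0.00149392]), 'joint_torque': array([-4.66492529e-04, -5.16709507e+01, -3.68589771e+01, -1.04251756e-04,
        6.30333525e-03, -4.30911200e-06]), 'tool_pos': array([ 0.25378831, -0.6247607 ,  0.23006286]), 'tcp_rot': array([-3.08134710e+00, -6.01903312e-01,  5.00228154e-04]), 'wrist_force': array([ 0.8290191 , -0.56674559, -0.17892542]), 'torque': array([-0.00658126,  0.02368774,  0.00851846]), 'width': 1.0004343236338067}
```

View pics/scene0.png

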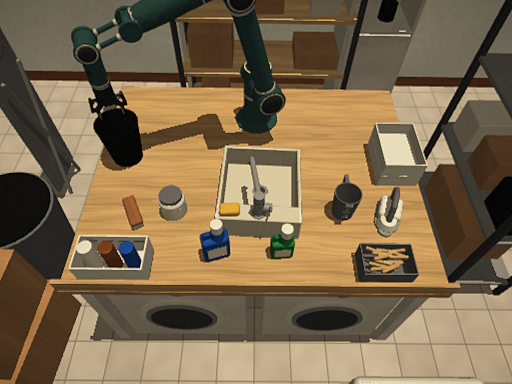

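View pics/top0.png

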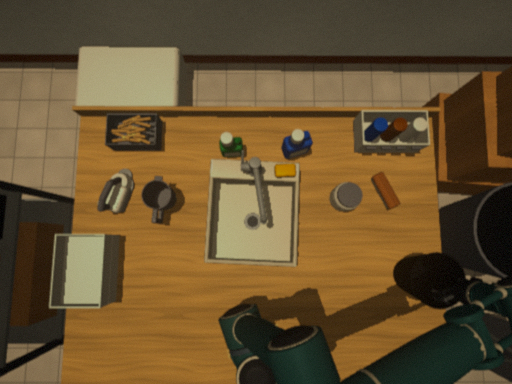

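The views show the sink in the middle with the tap's body at top (252,165) and the spout running down to (265,220). The soap is at (286,170). The jug is at (157,193) with its handle toward the robot at (160,215). The iron is at (117,192), the tub at (347,196) and the brush at (385,190).

```bash
python3 - <<'E'
from h import *
for n in('top','scene'):
    W=np.load(n+'0.npy');im=np.load(n+'0im.npy').astype(int);x,y,z=W[...,0],W[...,1],W[...,2]
    print('==',n)
    m=(abs(z-.13)<.006)&(abs(y)<.3)&(x>.35)&(x<1); m&=(im.min(2)>80)
    m=cv2.morphologyEx(m.astype(np.uint8),cv2.MORPH_OPEN,np.ones((2,2)))>0
    k,l,st,_=cv2.connectedComponentsWithStats(m.astype(np.uint8))
    i=1+np.argmax(st[1:,4]);mm=l==i
    (c,s,a)=cv2.minAreaRect(W[mm][:,:2].astype(np.float32)); print('sink rect',np.round(c,4),np.round(s,4),a,st[i])
    print(np.nanmedian(z[mm]))
    m=(z>.215)&(z<.262)&(abs(y)<.2)&(x>.4)&(x<.87)
    k,l,st,_=cv2.connectedComponentsWithStats(m.astype(np.uint8))
    for i in range(1,k):
        if st[i,4]>15:
            q=W[l==i];print('tap?',st[i],np.round(q.min(0),3),np.round(q.max(0),3),np.round(cv2.fitLine(q[:,:2].astype(np.float32),2,0,.01,.01).ravel(),4))
    m=(z>.125)&(z<.15)&(im.max(2)<110)&(y>.2)&(y<.55)&(x>.5)&(x<.9)
    k,l,st,_=cv2.connectedComponentsWithStats(m.astype(np.uint8))
    for i in range(1,k):
        if st[i,4]>10:
            q=W[l==i];print('jug?',st[i],np.round(q.min(0),3),np.round(q.max(0),3),np.round(cv2.minEnclosingCircle(q[:,:2].astype(np.float32))[0],4),np.nanmedian(q,0))
im=np.load('top0im.npy')[130:280,90:320].astype(np.uint8);save(cv2.resize(im,None,fx=3.4,fy=3.4,interpolation=cv2.INTER_CUBIC),'topcrop.png')
E
```

```text
== top
sink rect [0.6485 0.0925] [0.115  0.1654] 0.40321508049964905 [210 161  45  31 616]
0.1290233739069856
tap? [292 129  12  13 115] [ 0.757 -0.166  0.215] [ 0.803 -0.126  0.226] [ 0.8342 -0.5514  0.7784 -0.1463]
tap? [241 150   3   7  16] [0.703 0.048 0.215] [0.724 0.056 0.229] [0.9956 0.0932 0.7135 0.0519]
tap? [249 157  18  68 480] [ 0.462 -0.032  0.215] [0.693 0.027 0.254] [ 0.9885  0.1514  0.5861 -0.0054]
jug? [142 176  30  39 201] [0.503 0.318 0.125] [0.646 0.427 0.145] [0.5745 0.3744] [0.58516491 0.37578112 0.13656269]
== scene
sink rect [0.6242 0.1578] [0.0817 0.2592] 52.77353286743164 [271 196  31  28 437]
0.12721350561294134
tap? [248 157  17  49 333] [ 0.474 -0.034  0.215] [0.699 0.028 0.252] [ 0.9885  0.1513  0.6159 -0.0026]
tap? [209 219  13  12 106] [ 0.761 -0.168  0.215] [ 0.807 -0.125  0.223] [ 0.9994  0.0339  0.7848 -0.146 ]
jug? [336 179  26  27 108] [0.502 0.33  0.125] [0.633 0.428 0.143] [0.5674 0.3806] [0.54102225 0.39485168 0.13247979]
jug? [334 194  19  14  62] [0.578 0.319 0.126] [0.651 0.381 0.141] [0.6133 0.35  ] [0.62755053 0.35264332 0.13505718]
```

View pics/topcrop.png

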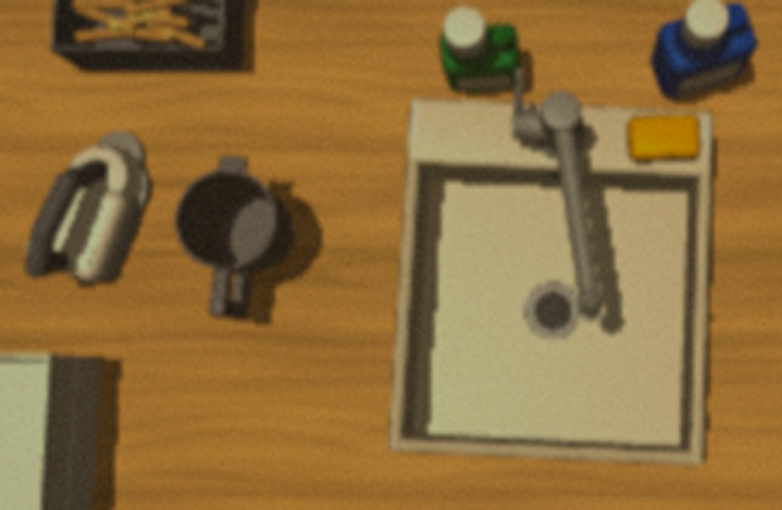

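```bash
python3 - <<'E'
from h import *
from scipy.optimize import least_squares as LS
c=camera_info('top');K,R,t=[np.array(c[k],float) for k in('K','R','t')]
def ray(u,v,z):
    C=-R.T@t.ravel();d=R.T@np.linalg.inv(K)@[u,v,1];return C+d*(z-C[2])/d[2]
cc=[ray(90+(a+.5)/3.4-.5,130+(b+.5)/3.4-.5,.13)[:2] for a,b in((393,450),(702,462),(714,113),(412,100))]
print('corners',np.round(cc,4),np.mean(cc,0)); cc=np.array(cc)
print([np.linalg.norm(cc[i]-cc[(i+1)%4]) for i in range(4)]); d=cc[3]-cc[0]+cc[2]-cc[1];e=cc[0]-cc[1]+cc[3]-cc[2];print('yaw',np.arctan2(d[1],d[0]),np.arctan2(-e[0],e[1]))
J=[]
for n in('top','scene'):
    W=np.load(n+'0.npy');im=np.load(n+'0im.npy').astype(int);x,y,z=W[...,0],W[...,1],W[...,2]
    m=(abs(z-.13)<.008)&(y>-.19)&(y<.205)&(x>.36)&(x<.78)&(im[...,0]-im[...,2]<60)
    q=W[m];print(n,'sink',cv2.minAreaRect(q[:,:2].astype(np.float32)),m.sum(), [np.round(np.percentile(q[:,i],[.5,99.5]),4) for i in(0,1)])
    m=(z>.128)&(z<.15)&(y>.3)&(y<.45)&(x>.45)&(x<.7)
    q=W[m];q=q[~np.isnan(q[:,0])]
    r=q[q[:,0]>.548]; f=LS(lambda p:np.hypot(*(r[:,:2]-p).T)-.054,[.6,.375],loss='soft_l1',f_scale=.004)
    print('jug',f.x,len(r),np.abs(f.fun).mean())
    h=q[np.hypot(*(q[:,:2]-f.x).T)>.068];h=h[h[:,0]<.56]
    hm=(h.min(0)+h.max(0))/2;v=f.x-np.median(h[:,:2],0);print('handle',h.min(0),h.max(0),np.median(h,0),'yaw',np.arctan2(v[1],v[0]))
    for nm,b in(('iron',(.5,.75,.42,.6)),('tub',(.5,.7,-.36,-.22)),('tray',(.2,.54,.38,.9))):
        s=W[(z>.03)&(x>b[0])&(x<b[1])&(y>b[2])&(y<b[3])];print(nm,s.min(0).round(3),s.max(0).round(3))
    m=(z>.238)&(z<.262)&(abs(y)<.06)&(x>.45)&(x<.72);q=W[m]
    l=cv2.fitLine(q[q[:,0]<.64][:,:2].astype(np.float32),2,0,.01,.01).ravel();print('tube',l,np.median(q[:,2]), 'end',q[:,0].min())
    k=q[q[:,2]>.246];print('collar',k[k[:,0]>.64].min(0),k.max(0))
E
```

```text
corners [[ 0.3284  0.1869]
 [ 0.3156 -0.1445]
 [ 0.6983 -0.1642]
 [ 0.7126  0.1734]] [0.51373827 0.01289426]
[np.float64(0.33157401033553874), np.float64(0.38315121656373596), np.float64(0.33787214299227153), np.float64(0.3844444752039309)]
yaw -0.04329242068307296 -0.040558946645147996
top sink ((0.5696665048599243, -0.0022144317626953125), (0.3614807426929474, 0.42985230684280396), 88.09663391113281) 734 [array([0.363 , 0.7779]), array([-0.1889,  0.1813])]
jug [0.57848781 0.37271097] 140 0.003263714312601756
handle [0.47382663 0.37136135 0.12810676] [0.51090216 0.38749923 0.13672673] [0.49044744 0.38014541 0.13077398] yaw -0.08424367050330081
iron [0.516 0.42  0.03 ] [0.674 0.598 0.143]
tub [ 0.523 -0.36   0.03 ] [ 0.633 -0.298  0.128]
tray [0.2  0.38 0.03] [0.54  0.737 0.152]
tube [ 0.9889087   0.14852448  0.55970395 -0.00954261] 0.24432230028479351 end 0.47437222582229505
collar [ 0.64278926 -0.01114369  0.24602317] [0.69188848 0.02688384 0.25398591]
scene sink ((0.5696894526481628, 0.0008332133293151855), (0.36242496967315674, 0.42923808097839355), 87.71356201171875) 977 [array([0.365 , 0.7757]), array([-0.1583,  0.1875])]
jug [0.58241872 0.3735777 ] 106 0.0032497836793725565
handle [0.4790728  0.37178378 0.12815228] [0.51420616 0.38761165 0.1337195 ] [0.49641955 0.38011524 0.13081083] yaw -0.07587266120045541
iron [0.519 0.42  0.03 ] [0.683 0.6   0.144]
tub [ 0.536 -0.36   0.031] [ 0.642 -0.297  0.127]
tray [0.2  0.38 0.03] [0.54  0.737 0.151]
tube [ 0.98679787  0.16195667  0.5664057  -0.00943806] 0.2440584094030088 end 0.4819040961860597
collar [ 0.64199873 -0.01216572  0.24606022] [0.69872338 0.02828842 0.25195954]
```

Call:
move_arm(deltas=[[[0, 0, 0.08], [0.1, 0.25, 0.3], 1], [[0, 0, 0.16], [0.25, 0.6, 0.6], 1], [[0, 0, 0.243], [0.39, 0.95, 0.8], 1]], grip_force=40)

```text
time: 0.48
tool_pos: [0.2933, -0.5297, 0.3123]
tcp_rot: [2.91, 1.181, 0.0]
wrist_force: [0.1, -0.4, 1.2]
width: 0.378
```

Call:
move_arm(deltas=[[[0, 0, 0.08], [0.13, 0.32, 0], 1], [[0, 0, 0.16], [0.26, 0.64, 0], 1], [[0, 0, 0.243], [0.39, 0.95, 0], 1]])

```text
time: 0.85
tool_pos: [0.3321, -0.434, 0.3108]
tcp_rot: [-2.633, -1.713, -0.0]
wrist_force: [1.0, -0.5, 0.4]
width: -0.001
```

Call:
move_arm(deltas=[[[0, 0, 0.08], [0.13, 0.32, 0], 1], [[0, 0, 0.16], [0.26, 0.64, 0], 1], [[0, 0, 0.243], [0.39, 0.95, 0], 1]])

```text
time: 1.23
tool_pos: [0.3711, -0.339, 0.3108]
tcp_rot: [-2.26, -2.181, -0.0]
wrist_force: [0.7, 0.6, -0.9]
width: -0.004
```

Call:
move_arm(deltas=[[[0, 0, 0.08], [0.13, 0.32, 0], 1], [[0, 0, 0.16], [0.26, 0.64, 0], 1], [[0, 0, 0.243], [0.39, 0.95, 0], 1]])

```text
time: 1.6
tool_pos: [0.41, -0.2441, 0.3108]
tcp_rot: [-1.805, -2.57, -0.0]
wrist_force: [0.4, 0.6, -0.8]
width: -0.003
```

Call:
move_arm(deltas=[[[0, 0, 0.08], [0.13, 0.32, 0], 1], [[0, 0, 0.16], [0.26, 0.64, 0], 1], [[0, 0, 0.243], [0.39, 0.95, 0], 1]])

```text
time: 1.98
tool_pos: [0.449, -0.1492, 0.3108]
tcp_rot: [-1.285, -2.866, 0.0]
wrist_force: [0.5, 0.0, 0.1]
width: 0.007
```

Call:
move_arm(deltas=[[[0, 0, 0.08], [0.13, 0.32, 0], 1], [[0, 0, 0.16], [0.26, 0.64, 0], 1], [[0, 0, 0.243], [0.39, 0.95, 0], 1]])

```text
time: 2.35
tool_pos: [0.488, -0.0542, 0.3108]
tcp_rot: [-0.718, -3.058, 0.0]
wrist_force: [-0.2, -0.5, -0.7]
width: -0.001
```

Call:
move_arm(deltas=[[[0, 0, 0.08], [0.13, 0.32, 0], 1], [[0, 0, 0.16], [0.26, 0.64, 0], 1], [[0, 0, 0.243], [0.39, 0.95, 0], 1], [[0, 0, 0.243], [0.39, 0.95, 0], 1]])

```text
time: 2.85
tool_pos: [0.5271, 0.0413, 0.3105]
tcp_rot: [-0.127, -3.138, -0.0]
wrist_force: [-0.6, 0.2, -0.5]
width: 0.005
```

Call:
move_arm(deltas=[[[0, 0, 0], [0, 0, -0.35], 1], [[0, 0, 0], [0, 0, -0.7], 1], [[0, 0, 0], [0, 0, -1.0], 1], [[0, 0, 0], [0, 0, -1.0], 1]])

```text
time: 3.35
tool_pos: [0.5242, 0.0387, 0.2081]
tcp_rot: [-0.134, -3.132, 0.001]
wrist_force: [0.3, -0.5, -0.2]
width: -0.002
```

Call:
move_arm(deltas=[[[0, 0, 0], [0, -0.1, 0], 1], [[0, 0, 0], [0, -0.2, 0], 1], [[0, 0, 0], [0, -0.3, 0], 1], [[0, 0, 0], [0, -0.4, 0], 1], [[0, 0, 0], [0.01, -0.5, 0], 1], [[0, 0, 0], [0.02, -0.6, 0], 1], [[0, 0, 0], [0.03, -0.7, 0], 1], [[0, 0, 0], [0.04, -0.8, 0], 1]])

```text
time: 4.35
tool_pos: [0.5307, -0.0409, 0.2109]
tcp_rot: [-0.132, -3.138, -0.0]
wrist_force: [-0.2, 2.9, -0.7]
width: -0.003
```

Call:
move_arm(deltas=[[[0, 0, 0], [0.05, -0.1, 0], 1], [[0, 0, 0], [0.11, -0.22, 0], 1], [[0, 0, 0], [0.17, -0.34, 0], 1], [[0, 0, 0], [0.24, -0.45, 0], 1], [[0, 0, 0], [0.31, -0.55, 0], 1], [[0, 0, 0], [0.38, -0.63, 0], 1], [[0, 0, 0], [0.42, -0.68, 0], 1], [[0, 0, 0], [0.42, -0.68, 0], 1]])

```text
time: 5.35
tool_pos: [0.5734, -0.1093, 0.2113]
tcp_rot: [0.132, 3.138, -0.002]
wrist_force: [0.4, -0.2, -0.8]
width: -0.0
```

```bash
cat >> h.py <<'E'
def tube(n):
    im,W=cloud(n);z=W[...,2];x,y=W[...,0],W[...,1]
    m=(z>.236)&(z<.262)&(x>.42)&(x<.72)&(np.hypot(x-.674,y-.0063)<.23)&(y<.06)&(im.max(2)<190)&(np.ptp(im.astype(int),axis=2)<30)
    return im,W,m
E
python3 - <<'E'
from h import *
for n in('top','scene'):
    im,W,m=tube(n);q=W[m];save(im,n+'1.png')
    v=q[:,:2]-[.674,.0063];r=np.hypot(*v.T);a=np.arctan2(-v[:,1],-v[:,0])
    for lo in(.05,.08,.11,.14,.17):
        k=(r>lo)&(r<lo+.03);print(n,lo,k.sum(),np.round(np.percentile(a[k],[10,50,90]),3) if k.any() else '')
print(status.read_state()['wrist_force'])
E
```

```text
top 0.05 18 [0.823 0.889 1.04 ]
top 0.08 3 [0.883 0.888 0.903]
top 0.11 0 
top 0.14 0 
top 0.17 0 
scene 0.05 37 [0.954 1.07  1.168]
scene 0.08 34 [0.988 1.068 1.119]
scene 0.11 43 [0.857 1.038 1.09 ]
scene 0.14 64 [0.884 0.981 1.074]
scene 0.17 26 [0.987 1.033 1.071]
[ 0.2347149   0.18584236 -0.45738443]
```

View pics/scene1.png

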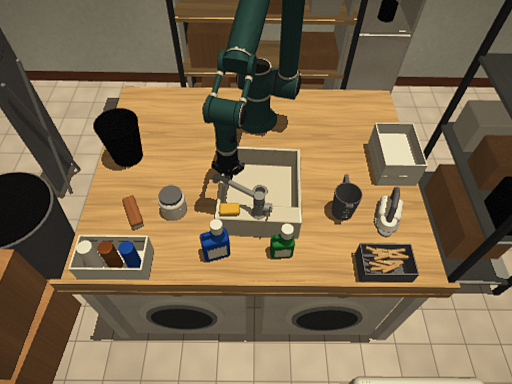

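The spout is at about 1.08 rad, clear of the bowl. Next I go to the jug's handle.

Call:
move_arm(deltas=[[[0, 0, 0], [-0.05, 0.1, 0.2], 1], [[0, 0, 0], [-0.1, 0.2, 0.5], 1], [[0, 0, 0], [-0.15, 0.35, 0.8], 0], [[0, 0, 0], [-0.2, 0.6, 1.0], 0], [[0, 0, 0], [-0.22, 0.9, 1.0], 0]])

```text
time: 6.08
tool_pos: [0.552, -0.0175, 0.3162]
tcp_rot: [0.132, 3.132, -0.001]
wrist_force: [-0.6, 0.0, 0.3]
width: 0.502
```

Call:
move_arm(deltas=[[[0, 0, 0], [-0.06, 0.33, 0], 0], [[0, 0, 0], [-0.12, 0.66, 0], 0], [[0, 0, 0], [-0.17, 1.0, 0], 0]])

```text
time: 6.45
tool_pos: [0.5335, 0.0832, 0.3134]
tcp_rot: [0.131, 3.136, 0.0]
wrist_force: [-0.0, 0.5, 0.5]
width: 0.495
```

Call:
move_arm(deltas=[[[0, 0, 0], [-0.06, 0.33, 0], 0], [[0, 0, 0], [-0.12, 0.66, 0], 0], [[0, 0, 0], [-0.17, 1.0, 0], 0]])

```text
time: 6.82
tool_pos: [0.5164, 0.1832, 0.3134]
tcp_rot: [0.131, 3.136, 0.001]
wrist_force: [0.4, 0.1, 0.2]
width: 0.503
```

Call:
move_arm(deltas=[[[0, 0, 0], [-0.06, 0.33, 0], 0], [[0, 0, 0], [-0.12, 0.66, 0], 0], [[0, 0, 0], [-0.17, 1.0, 0], 0]])

```text
time: 7.2
tool_pos: [0.4992, 0.2832, 0.3135]
tcp_rot: [0.131, 3.137, 0.002]
wrist_force: [1.1, 0.2, 0.1]
width: 0.501
```

Call:
move_arm(deltas=[[[0, 0, 0], [-0.06, 0.33, 0], 0], [[0, 0, 0], [-0.12, 0.66, 0], 0], [[0, 0, 0], [-0.16, 0.99, 0], 0], [[0, 0, 0], [-0.16, 0.99, 0], 0], [[0, 0, 0], [-0.16, 0.99, 0], 0]])

```text
time: 7.82
tool_pos: [0.4837, 0.3806, 0.3125]
tcp_rot: [0.13, 3.138, 0.0]
wrist_force: [-0.5, -1.1, -0.1]
width: 0.502
```

```bash
python3 - <<'E'
from h import *
s=status.read_state();print(s['q'],s['tool_pos'],s['width'])
a,W=cloud('scene');b,_=cloud('top')
im=np.hstack([a[120:260,260:440],b[130:270,70:250]]);save(cv2.resize(im,None,fx=2.2,fy=2.2,interpolation=cv2.INTER_CUBIC),'pre.png')
E
```

```text
[ 6.26551456e-01  1.12283334e-01  1.63427090e+00 -5.63093712e-04
  1.39394026e+00 -8.61110694e-01] [0.4836822  0.38061224 0.31249512] 0.5024501867577226
```

View pics/pre.png

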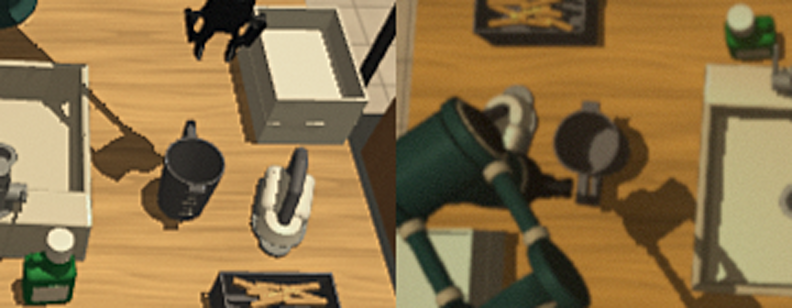

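The jug's handle lies below and in front of the jug in both views, at (190,140) in the left half and (588,190) in the right. The tool is above it, so I descend in stages.

Call:
move_arm(deltas=[[[0, 0, 0], [0.01, 0, -0.3], 0], [[0, 0, 0], [0.01, 0, -0.65], 0], [[0, 0, 0], [0.01, 0, -1.0], 0]])

```text
time: 8.3
tool_pos: [0.4855, 0.3796, 0.211]
tcp_rot: [0.134, 3.138, 0.001]
wrist_force: [0.4, 0.3, 0.1]
width: 0.498
```

Call:
move_arm(deltas=[[[0, 0, 0], [0, 0, -0.25], 0], [[0, 0, 0], [0, 0, -0.5], 0], [[0, 0, 0], [0, 0, -0.75], 0], [[0, 0, 0], [0, 0, -1.0], 0]])

```text
time: 8.8
tool_pos: [0.4855, 0.3796, 0.111]
tcp_rot: [0.134, 3.138, 0.0]
wrist_force: [-0.0, 0.0, 0.3]
width: 0.503
```

Call:
move_arm(deltas=[[[0, 0, 0], [0, 0, -0.1], 0], [[0, 0, 0], [0, 0, -0.18], 0], [[0, 0, 0], [0, 0, -0.18], 0], [[0, 0, 0], [0, 0, -0.18], 0.3], [[0, 0, 0], [0, 0, -0.18], 0.6], [[0, 0, 0], [0, 0, -0.18], 1], [[0, 0, 0], [0, 0, -0.18], 1], [[0, 0, 0], [0, 0, -0.18], 1]], grip_force=60)

```text
time: 9.8
tool_pos: [0.4855, 0.3813, 0.0943]
tcp_rot: [0.132, 3.138, 0.002]
wrist_force: [-1.8, 0.1, 5.6]
width: 0.203
```

Call:
move_arm(deltas=[[[0, 0, 0], [0, 0, 0], 1], [[0, 0, 0], [0, 0, 0], 1], [[0, 0, 0], [0, 0, 0.05], 1], [[0, 0, 0], [0, 0, 0.15], 1], [[0, 0, 0], [0, 0, 0.35], 1], [[0, 0, 0], [0, 0, 0.55], 1], [[0, 0, 0], [0, 0, 0.75], 1], [[0, 0, 0], [0, 0, 0.9], 1], [[0, 0, 0], [0, 0, 0.9], 1], [[0, 0, 0], [0, 0, 0.9], 1]], grip_force=110)

```text
time: 11.05
tool_pos: [0.4845, 0.3803, 0.1827]
tcp_rot: [-0.132, -3.138, 0.001]
wrist_force: [0.6, 0.1, -3.8]
width: 0.198
```

Call:
move_arm(deltas=[[[0, 0, 0], [0, 0, 0.2], 1], [[0, 0, 0], [0, 0, 0.4], 1], [[0, 0, 0], [0, 0, 0.6], 1], [[0, 0, 0], [0, 0, 0.8], 1], [[0, 0, 0], [0, 0, 0.8], 1], [[0, 0, 0], [0, 0, 0.8], 1]])

```text
time: 11.8
tool_pos: [0.4847, 0.3804, 0.263]
tcp_rot: [-0.132, -3.138, 0.001]
wrist_force: [-0.2, -0.2, -3.7]
width: 0.198
```

```bash
python3 - <<'E'
from h import *
s=status.read_state();print(s['tool_pos'],s['width'],s['wrist_force'],s['torque'],s['q'])
im,W=cloud('scene');x,y,z=np.moveaxis(W,-1,0)
m=(x>.5)&(x<.68)&(y>.29)&(y<.46)&(z>.15)&(im.max(2)<130)
q=W[m];print(m.sum(),q.min(0),q.max(0))
r=q[(q[:,2]>.29)&(q[:,0]>.545)]
A=np.c_[r[:,:2],np.ones(len(r))];p=np.linalg.lstsq(A,r[:,2],rcond=None)[0];print(len(r),'rim plane',p)
print('low edge',np.percentile(q[:,2],[0.5,2,5]))
# whole-wall cue: front wall slope
f=q[(abs(q[:,1]-.373)<.015)&(q[:,2]<.29)];print(np.polyfit(f[:,2],f[:,0],1),len(f))
save(cv2.resize(im[80:240,250:450],None,fx=3,fy=3,interpolation=cv2.INTER_CUBIC),'lift.png')
E
```

```text
[0.48472839 0.38043563 0.2629645 ] 0.1983164071834795 [-0.18222151 -0.21970342 -3.67550301] [-0.02262945  0.20407921  0.02917975] [ 6.25004068e-01  1.36155855e-01  1.69735741e+00  1.04317524e-05
  1.30870272e+00 -8.61919264e-01]
2646 [0.50001588 0.31273673 0.16817246] [0.6487319  0.43954203 0.65376983]
242 rim plane [-2.94418824 -1.100222    2.53765361]
low edge [0.17299327 0.18620574 0.20561804]
[-0.46540772  0.68860907] 245
```

View pics/lift.png

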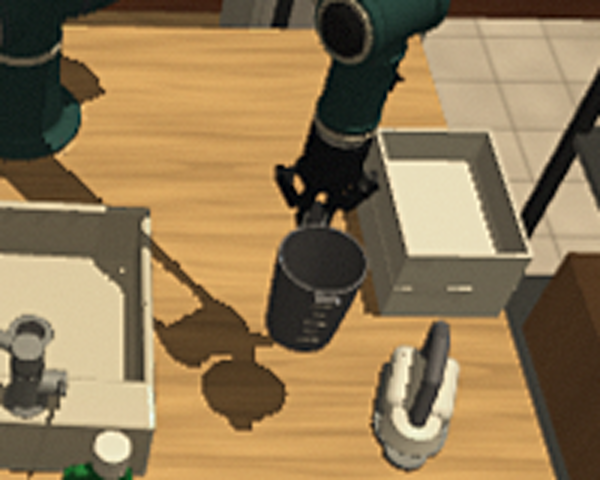

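The jug is held level. Its lowest point is at z 0.168, where I expected 0.169. Next I carry it over the bowl and turn the handle to +y.

Call:
move_arm(deltas=[[[0, 0, -0.03], [0, -0.08, 0], 1], [[0, 0, -0.08], [-0.01, -0.22, 0], 1], [[0, 0, -0.14], [-0.02, -0.4, 0], 1], [[0, 0, -0.2], [-0.02, -0.58, 0], 1], [[0, 0, -0.26], [-0.03, -0.76, 0], 1], [[0, 0, -0.317], [-0.03, -0.93, 0], 1]])

```text
time: 12.6
tool_pos: [0.4815, 0.2863, 0.2624]
tcp_rot: [-0.908, -3.006, 0.002]
wrist_force: [0.3, 0.8, -2.9]
width: 0.193
```

Call:
move_arm(deltas=[[[0, 0, -0.06], [-0.01, -0.18, 0], 1], [[0, 0, -0.12], [-0.02, -0.35, 0], 1], [[0, 0, -0.17], [-0.02, -0.5, 0], 1], [[0, 0, -0.22], [-0.02, -0.65, 0], 1], [[0, 0, -0.27], [-0.03, -0.79, 0], 1], [[0, 0, -0.317], [-0.03, -0.93, 0], 1]])

```text
time: 13.35
tool_pos: [0.4784, 0.1936, 0.2625]
tcp_rot: [-1.621, -2.691, 0.002]
wrist_force: [0.8, 0.3, -2.9]
width: 0.195
```

Call:
move_arm(deltas=[[[0, 0, -0.06], [-0.01, -0.17, 0], 1], [[0, 0, -0.12], [-0.02, -0.35, 0], 1], [[0, 0, -0.18], [-0.02, -0.52, 0], 1], [[0, 0, -0.24], [-0.03, -0.7, 0], 1], [[0, 0, -0.29], [-0.04, -0.84, 0], 1], [[0, 0, -0.316], [-0.04, -0.92, 0], 1], [[0, 0, -0.316], [-0.04, -0.92, 0], 1], [[0, 0, -0.316], [-0.04, -0.92, 0], 1]])

```text
time: 14.35
tool_pos: [0.475, 0.1029, 0.2632]
tcp_rot: [-2.227, -2.216, -0.0]
wrist_force: [0.0, -0.6, -3.6]
width: 0.195
```

```bash
python3 - <<'E'
from h import *
s=status.read_state();print(s['tool_pos'],s['tcp_rot'],s['width'],s['wrist_force'],s['torque'],s['q'])
a,W=cloud('scene');b,_=cloud('top')
im=np.hstack([a[110:260,170:350],b[120:270,190:370]]);save(cv2.resize(im,None,fx=2.2,fy=2.2,interpolation=cv2.INTER_CUBIC),'over.png')
E
```

```text
[0.47499767 0.10288725 0.26319761] [-2.22670354e+00 -2.21577524e+00 -3.56778751e-04] 0.1949180499666554 [ 0.00703792 -0.55128802 -3.55933288] [ 0.20446465 -0.00299632 -0.05178876] [ 1.61799223e-01 -1.19048221e-01  1.95417506e+00  3.69693247e-04
  1.30644188e+00  1.66622530e-01]
```

View pics/over.png

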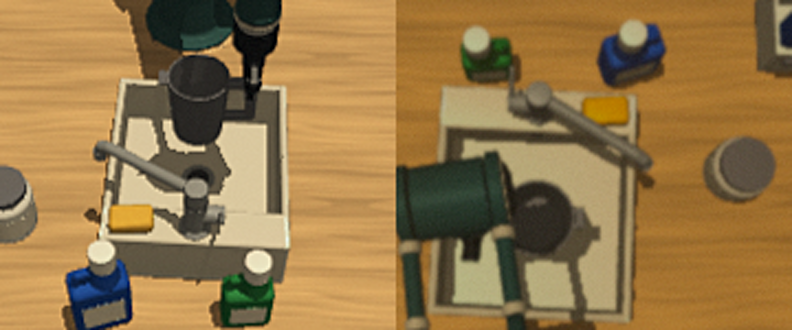

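The jug hangs over the middle of the bowl, at (200,95) in the left half and (545,215) in the right. The spout points off to the −y side. I lower the jug, slowly at the end.

Call:
move_arm(deltas=[[[0, 0, 0], [0, 0, -0.1], 1], [[0, 0, 0], [0, 0, -0.3], 1], [[0, 0, 0], [0, 0, -0.5], 1], [[0, 0, 0], [0, 0, -0.7], 1], [[0, 0, 0], [0, 0, -0.9], 1], [[0, 0, 0], [0, 0, -1.0], 1]])

```text
time: 15.2
tool_pos: [0.4738, 0.1027, 0.1613]
tcp_rot: [-2.226, -2.215, 0.004]
wrist_force: [0.4, -0.1, -3.8]
width: 0.201
```

Call:
move_arm(deltas=[[[0, 0, 0], [0, 0, -0.1], 1], [[0, 0, 0], [0, 0, -0.2], 1], [[0, 0, 0], [0, 0, -0.3], 1], [[0, 0, 0], [0, 0, -0.36], 1], [[0, 0, 0], [0, 0, -0.4], 1], [[0, 0, 0], [0, 0, -0.41], 1], [[0, 0, 0], [0, 0, -0.42], 1], [[0, 0, 0], [0, 0, -0.43], 1], [[0, 0, 0], [0, 0, -0.44], 1], [[0, 0, 0], [0, 0, -0.45], 1], [[0, 0, 0], [0, 0, -0.45], 1]])

```text
time: 16.58
tool_pos: [0.4749, 0.1026, 0.1182]
tcp_rot: [-2.227, -2.215, 0.0]
wrist_force: [-0.5, 0.2, -3.2]
width: 0.195
```

Call:
move_arm(deltas=[[[0, 0, 0], [0, 0, -0.01], 1], [[0, 0, 0], [0, 0, -0.02], 1], [[0, 0, 0], [0, 0, -0.02], 1]])

```text
time: 16.95
tool_pos: [0.4749, 0.1026, 0.1161]
tcp_rot: [-2.227, -2.215, 0.0]
wrist_force: [-0.0, 0.4, -3.5]
width: 0.196
```

Call:
move_arm(deltas=[[[0, 0, 0], [0, 0, -0.005], 1], [[0, 0, 0], [0, 0, -0.01], 1], [[0, 0, 0], [0, 0, -0.01], 1]])

```text
time: 17.32
tool_pos: [0.475, 0.1026, 0.1152]
tcp_rot: [-2.227, -2.215, 0.0]
wrist_force: [-0.1, -0.3, -3.2]
width: 0.196
```

Call:
move_arm(deltas=[[[0, 0, 0], [0, 0, -0.005], 1], [[0, 0, 0], [0, 0, -0.01], 1], [[0, 0, 0], [0, 0, -0.01], 1]])

```text
time: 17.7
tool_pos: [0.4753, 0.1028, 0.1147]
tcp_rot: [2.227, 2.215, 0.001]
wrist_force: [-0.9, 2.0, 0.7]
width: 0.199
```

Call:
move_arm(deltas=[[[0, 0, 0], [0, 0, -0.005], 1], [[0, 0, 0], [0, 0, -0.005], 1]])

```text
time: 17.95
tool_pos: [0.4754, 0.1029, 0.1145]
tcp_rot: [2.227, 2.215, 0.001]
wrist_force: [-1.9, 2.4, 4.0]
width: 0.195
```

Call:
move_arm(deltas=[[[0, 0, 0], [0, 0, 0], 0.6], [[0, 0, 0], [0, 0, 0], 0.4], [[0, 0, 0], [0, 0, 0], 0.2], [[0, 0, 0], [0, 0, 0], 0], [[0, 0, 0], [0, 0, 0], 0], [[0, 0, 0], [0, 0, 0], 0]], grip_force=20)

```text
time: 18.7
tool_pos: [0.4749, 0.1026, 0.1137]
tcp_rot: [-2.227, -2.215, 0.0]
wrist_force: [0.4, -0.3, -1.0]
width: 0.496
```

Call:
move_arm(deltas=[[[0, 0, 0], [0, 0, 0.15], 0], [[0, 0, 0], [0, 0, 0.4], 0], [[0, 0, 0], [0, 0, 0.7], 0], [[0, 0, 0], [0, 0, 1.0], 0]])

```text
time: 19.2
tool_pos: [0.4752, 0.1027, 0.2159]
tcp_rot: [2.227, 2.215, 0.001]
wrist_force: [-0.1, -0.3, -2.3]
width: 0.504
```

Call:
move_arm(deltas=[[[0, 0, 0], [0, 0, 0.3], 0], [[0, 0, 0], [0, 0, 0.65], 1], [[0, 0, 0], [0, 0, 1.0], 1], [[0, 0, 0], [0, 0, 1.0], 1]])

```text
time: 19.7
tool_pos: [0.4771, 0.103, 0.3187]
tcp_rot: [2.224, 2.212, 0.011]
wrist_force: [-0.2, -0.9, -0.5]
width: 0.001
```

```bash
python3 - <<'E'
from h import *
from scipy.optimize import least_squares as LS
for n in('top','scene'):
    im,W=cloud(n);x,y,z=np.moveaxis(W,-1,0)
    m=(z>.148)&(z<.172)&(x>.36)&(x<.56)&(y>-.09)&(y<.063)&(im.max(2)<130)
    q=W[m];f=LS(lambda p:np.hypot(*(q[:,:2]-p).T)-.054,[.474,.006],loss='soft_l1',f_scale=.004)
    A=np.c_[q[:,:2],np.ones(len(q))];print(n,'mouth',f.x,len(q),np.median(q[:,2]),'max z',q[:,2].max(),'plane',np.linalg.lstsq(A,q[:,2],rcond=None)[0], q.min(0),q.max(0))
    im,W,m=tube(n);q=W[m];v=q[:,:2]-[.674,.0063];r=np.hypot(*v.T);a=np.arctan2(-v[:,1],-v[:,0]);k=(r>.06)&(r<.19)&(v[:,1]<0);print('phi',k.sum(),np.percentile(a[k],[10,50,90]))
    k=(r>.12)&(r<.16)&(v[:,1]<0);print(np.median(q[k],0))
    save(im,n+'2.png')
E
```

```text
top mouth [0.47399892 0.00832779] 118 0.15799466887338262 max z 0.16349406984431128 plane [0.01262207 0.00284461 0.15175104] [ 0.42195193 -0.05621399  0.14922434] [0.52727788 0.04901134 0.16349407]
phi 48 [0.86435511 0.94169401 1.01157343]
[ 0.59813815 -0.11434669  0.24278778]
scene mouth [0.47866231 0.00961636] 141 0.15534203439907418 max z 0.16384717462183246 plane [ 0.00252548 -0.01374023  0.15392183] [ 0.4232898  -0.05521991  0.14834661] [0.53672086 0.0625152  0.16384717]
phi 147 [0.98596522 1.05245323 1.12330541]
[ 0.60268242 -0.11533903  0.24263621]
```

View pics/scene2.png

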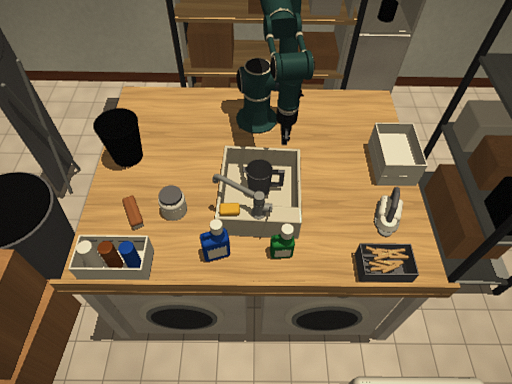

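The jug stands level at about (0.475, 0.008), rim z 0.16. Next I go round to the outer side of the spout and sweep it back.

Call:
move_arm(deltas=[[[0, 0, 0], [0.18, -0.28, 0], 1], [[0, 0, 0], [0.36, -0.56, 0], 1], [[0, 0, 0], [0.54, -0.84, 0], 1]])

```text
time: 20.27
tool_pos: [0.5286, 0.0179, 0.3119]
tcp_rot: [-2.225, -2.214, 0.003]
wrist_force: [0.4, 0.6, 0.4]
width: -0.003
```

Call:
move_arm(deltas=[[[0, 0, 0], [0.18, -0.28, 0], 1], [[0, 0, 0], [0.36, -0.56, 0], 1], [[0, 0, 0], [0.54, -0.84, 0], 1]])

```text
time: 20.65
tool_pos: [0.5826, -0.0662, 0.3117]
tcp_rot: [-2.225, -2.213, 0.003]
wrist_force: [0.2, 1.1, 0.4]
width: 0.002
```

Call:
move_arm(deltas=[[[0, 0, 0], [0.18, -0.28, 0], 1], [[0, 0, 0], [0.36, -0.56, 0], 1], [[0, 0, 0], [0.56, -0.84, 0], 1], [[0, 0, 0], [0.56, -0.84, 0], 1], [[0, 0, 0], [0.56, -0.84, 0], 1]])

```text
time: 21.28
tool_pos: [0.6381, -0.1489, 0.312]
tcp_rot: [-2.225, -2.213, 0.002]
wrist_force: [0.2, 0.4, -0.2]
width: 0.0
```

```bash
python3 - <<'E'
from h import *
s=status.read_state();print(s['tool_pos'],s['q'])
a,W=cloud('scene');im,W2,m=tube('scene')
x,y,z=np.moveaxis(W,-1,0);s=W[(x>.6)&(x<.9)&(y>-.22)&(y<-.06)&(a[...,2].astype(int)-a[...,0]>30)&(z>.05)];print('det',s.min(0),s.max(0))
im=np.hstack([a[110:260,150:330],read_camera('top')[0][120:270,190:370]]);save(cv2.resize(im,None,fx=2.2,fy=2.2,interpolation=cv2.INTER_CUBIC),'side.png')
E
```

```text
[ 0.63814535 -0.14893951  0.31204998] [-2.67503173e-01  1.92031837e-01  1.54423005e+00  3.93359996e-04
  1.40859778e+00 -2.62007890e-01]
det [ 0.74857552 -0.20937749  0.05001669] [ 0.83050586 -0.10263063  0.18028116]
```

View pics/side.png

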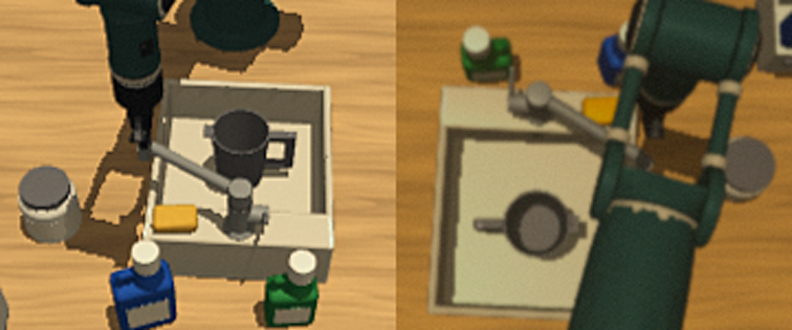

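The jug is upright in the bowl, and the fingers are at (142,140) in the left half, beyond the outer end of the tube. I descend and sweep.

Call:
move_arm(deltas=[[[0, 0, 0], [0, 0, -0.3], 1], [[0, 0, 0], [0, 0, -0.65], 1], [[0, 0, 0], [0, 0, -1.0], 1], [[0, 0, 0], [0, 0, -1.0], 1]])

```text
time: 21.92
tool_pos: [0.6362, -0.1479, 0.2102]
tcp_rot: [-2.222, -2.212, 0.006]
wrist_force: [-0.4, 1.1, 0.7]
width: -0.001
```

Call:
move_arm(deltas=[[[0, 0, 0], [-0.1, 0.06, 0], 1], [[0, 0, 0], [-0.2, 0.12, 0], 1], [[0, 0, 0], [-0.3, 0.17, 0], 1], [[0, 0, 0], [-0.4, 0.23, 0], 1], [[0, 0, 0], [-0.51, 0.29, 0], 1], [[0, 0, 0], [-0.61, 0.36, 0], 1], [[0, 0, 0], [-0.69, 0.44, 0], 1], [[0, 0, 0], [-0.77, 0.53, 0], 1], [[0, 0, 0], [-0.84, 0.62, 0], 1], [[0, 0, 0], [-0.92, 0.72, 0], 1]])

```text
time: 23.18
tool_pos: [0.5466, -0.0768, 0.2136]
tcp_rot: [2.227, 2.215, -0.0]
wrist_force: [3.1, -1.7, -0.5]
width: -0.002
```

Call:
move_arm(deltas=[[[0, 0, 0], [-0.05, 0.1, 0], 1], [[0, 0, 0], [-0.1, 0.2, 0], 1], [[0, 0, 0], [-0.15, 0.29, 0], 1], [[0, 0, 0], [-0.18, 0.37, 0], 1], [[0, 0, 0], [-0.2, 0.44, 0], 1], [[0, 0, 0], [-0.21, 0.5, 0], 1], [[0, 0, 0], [-0.22, 0.54, 0], 1], [[0, 0, 0], [-0.22, 0.54, 0], 1]])

```text
time: 24.18
tool_pos: [0.5246, -0.0228, 0.2136]
tcp_rot: [-2.226, -2.215, 0.0]
wrist_force: [-0.3, -0.8, 0.1]
width: 0.0
```

```bash
cat >> h.py <<'E'
def phi():
  for n in('top','scene'):
    im,W,m=tube(n);q=W[m];v=q[:,:2]-[.674,.0063];r=np.hypot(*v.T);a=np.arctan2(-v[:,1],-v[:,0])
    for lo in(.06,.09,.12,.15,.18):
        k=(r>lo)&(r<lo+.03)&(abs(a)<.35);print(n,lo,k.sum(),np.round(np.percentile(a[k],[10,50,90]),3) if k.any() else '')
E
python3 -c "
from h import *
phi();s=status.read_state();print(s['wrist_force'],s['time'])"
```

```text
top 0.06 0 
top 0.09 0 
top 0.12 0 
top 0.15 11 [0.001 0.02  0.077]
top 0.18 25 [0.018 0.055 0.092]
scene 0.06 32 [-0.061  0.025  0.132]
scene 0.09 30 [-0.033  0.043  0.125]
scene 0.12 34 [-0.019  0.056  0.114]
scene 0.15 22 [0.001 0.046 0.078]
scene 0.18 4 [0.007 0.032 0.044]
[-0.1651547  -0.01350383  0.33939497] 24.275
```

Call:
move_arm(deltas=[[[0, 0, 0], [0, 0.02, 0], 1], [[0, 0, 0], [0, 0.04, 0], 1], [[0, 0, 0], [0, 0.06, 0], 1], [[0, 0, 0], [0, 0.08, 0], 1], [[0, 0, 0], [0, 0.08, 0], 1], [[0, 0, 0], [0, 0.08, 0], 1]])

```text
time: 25.02
tool_pos: [0.5252, -0.0151, 0.2138]
tcp_rot: [-2.227, -2.216, -0.001]
wrist_force: [0.1, -0.5, -0.4]
width: -0.004
```

Call:
move_arm(deltas=[[[0, 0, 0], [0, -0.1, 0], 1], [[0, 0, 0], [0, -0.3, 0], 1], [[0, 0, 0], [0, -0.4, 0.3], 1], [[0, 0, 0], [0, -0.6, 0.7], 1], [[0, 0, 0], [0, -0.8, 1], 1]])

```text
time: 25.65
tool_pos: [0.5256, -0.0964, 0.3158]
tcp_rot: [2.226, 2.214, 0.002]
wrist_force: [-0.0, 0.1, -0.3]
width: 0.001
```

Call:
move_arm(deltas=[[[0, 0, 0], [0, -0.33, 0], 1], [[0, 0, 0], [0, -0.66, 0], 1], [[0, 0, 0], [0, -1, 0], 1]])

```text
time: 26.02
tool_pos: [0.5252, -0.1969, 0.3142]
tcp_rot: [2.227, 2.215, 0.001]
wrist_force: [0.3, 0.1, -0.1]
width: -0.002
```

Call:
move_arm(deltas=[[[0, 0, 0], [-0.1, -0.33, 0], 1], [[0, 0, 0], [-0.2, -0.66, 0], 1], [[0, 0, 0], [-0.3, -1, 0], 1], [[0, 0, 0], [-0.3, -1, 0], 1]])

```text
time: 26.52
tool_pos: [0.4942, -0.2979, 0.3137]
tcp_rot: [2.231, 2.211, -0.0]
wrist_force: [-0.0, 0.4, -0.4]
width: 0.001
```

```bash
python3 - <<'E'
from h import *
from scipy.optimize import least_squares as LS
phi();s=status.read_state();print(s['time'],s['tool_pos'])
for n in('top','scene'):
    im,W=cloud(n);x,y,z=np.moveaxis(W,-1,0)
    m=(z>.148)&(z<.172)&(x>.36)&(x<.56)&(y>-.09)&(y<.063)&(im.max(2)<130)
    q=W[m];f=LS(lambda p:np.hypot(*(q[:,:2]-p).T)-.054,[.474,.006],loss='soft_l1',f_scale=.004);print(n,'mouth',f.x,len(q),q[:,2].max())
    m=(z>.236)&(z<.26)&(x<.52)&(x>.4)&(abs(y)<.08);q=W[m];print('tube tip x',q[:,0].min(),np.median(q[:,1]))
    W0=np.load(n+'0.npy');i0=np.load(n+'0im.npy').astype(int);i1=im.astype(int)
    for nm,ch in(('detergent',lambda i:(i[...,2]-i[...,0]>40)),('softener',lambda i:(i[...,1]-i[...,0]>25)),('soap',lambda i:(i[...,0]-i[...,2]>140)&(i[...,1]>120))):
        g=lambda i,w:np.nanmedian(w[ch(i)&(w[...,0]>.55)&(w[...,0]<.9)&(abs(w[...,1])<.25)&(w[...,2]>.05)],0).round(3);print(nm,g(i0,W0),g(i1,W))
    if n=='top': b=im
    else: a=im
im=np.hstack([a[110:260,150:330],b[120:270,190:370]]);save(cv2.resize(im,None,fx=2.2,fy=2.2,interpolation=cv2.INTER_CUBIC),'end.png')
E
```

```text
top 0.06 7 [0.053 0.096 0.11 ]
top 0.09 1 [0.038 0.038 0.038]
top 0.12 5 [0.048 0.049 0.056]
top 0.15 24 [-0.06   0.04   0.062]
top 0.18 24 [-0.036  0.009  0.038]
scene 0.06 36 [-0.104  0.001  0.1  ]
scene 0.09 31 [-0.077  0.001  0.072]
scene 0.12 29 [-0.056  0.001  0.058]
scene 0.15 29 [-0.046  0.001  0.049]
scene 0.18 9 [-0.025  0.001  0.043]
26.625 [ 0.49492315 -0.29572964  0.31377903]
top mouth [0.47436512 0.00840322] 120 0.16285505184673546
tube tip x 0.4713141132662345 0.006107970712707888
detergent [ 0.778 -0.18   0.138] [ 0.778 -0.18   0.139]
softener [0.771 0.076 0.108] [0.77  0.076 0.11 ]
soap [ 0.664 -0.102  0.157] [ 0.668 -0.106  0.157]
scene mouth [0.47881629 0.00958404] 111 0.16421569759520147
tube tip x 0.4794124979442328 0.006091816075880615
detergent [ 0.806 -0.158  0.135] [ 0.806 -0.158  0.136]
softener [0.802 0.07  0.127] [0.802 0.069 0.129]
soap [ 0.673 -0.104  0.156] [ 0.672 -0.104  0.155]
```

View pics/end.png

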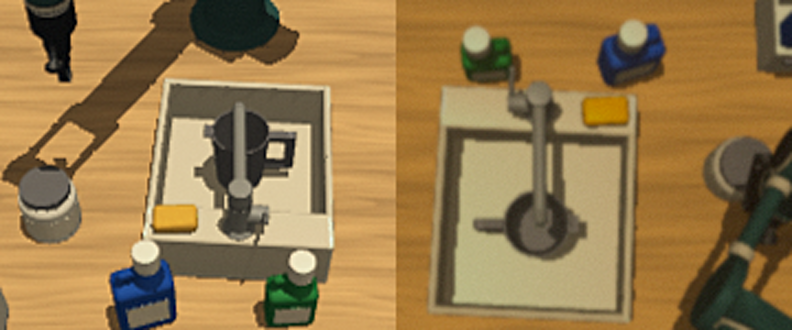

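The outlet is over the middle of the jug's mouth in both views, at (540,220) in the right half. Everything else is where it was, and the arm is clear.

```bash
python3 -c "
from h import *
print(order.finish_job())"
```

```text
the job is handed in; nothing more can be done
None
```

I swung the spout to about 1.08 rad, right off the bowl. I then set the jug upright in the middle of the sink with its handle to +y, let go of it, and pushed the spout back over it. The job was handed in at about 27 s; it reports no verdict.

- **Jug:** the mouth was at about (0.474–0.479, 0.008–0.010) m in the two cameras. The rim was level, at z about 0.16, as it should be on the floor of the sink. The wrist force read about 4 N when the jug touched down.
- **Spout:** the outlet was at about (0.474, 0.006) m, so it was 2–6 mm from the centre of the mouth (limit 30 mm). The scene camera gave a steady angle. The top camera's angle readings were sparse and scattered by up to 0.1 rad close to the pivot, but near the outlet they agreed with the scene camera.
- **Other things:** the measured positions of the detergent, softener and soap shifted by no more than about 5 mm, which is measuring noise. I checked the tub, brush and iron only by eye in the pictures: the tub is in the last one, the brush and iron in an earlier one. The robot was clear of everything.

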